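# Take the retaining cap off the ticket rewinder

## Task

The full paper roll on the ticket rewinder has to come off next. First clear the glue stick off the roll and leave it in the open drawer of the desk organiser; then unscrew the orange retaining cap above the roll and lift it at least 10 cm up off its spindle. Nobody knows whether this machine's quarter-turn thread is right- or left-handed, so find out by trying it both ways; leave the grey cap alone, and finish while still holding the orange cap up in the gripper.

Things in the scene. Friction and masses are not known exactly. Their poses are not given: they have to be found in the camera images.
- rewinder: Fixed two-spindle ticket rewinder; grey base 150 (x) x 300 (y) x 22 mm, origin under its centre on the worktop. Left spindle (y = +85 mm in its frame): full white paper roll 124 mm across, top 72 mm above the worktop, orange cap above it. Right spindle (y = -85 mm): empty brown core 54 mm across, grey cap. Black motor box and guide pin between them, below 74 mm.
- roll_cap_center (a point): Centre of the orange retaining cap: upright, round, ribbed, 46 mm across, 40 mm tall, hollow below, 32 to 60 g. Its foot is 4 mm above the paper roll, its top 116 mm and this point 96 mm above the worktop. z axis up, along the spindle. The spindle head inside ends 6 mm below the cap's top, so the cap must rise 40 mm to be clear of it.
- idle_cap_center (a point): Centre of the grey cap on the right spindle: same shape, size and height as the orange one, with the thread of the opposite hand. To be left alone.
- roll_cap: The orange cap itself, origin at the centre of its underside. Its quarter-turn thread may be of either hand: one way it stops within 0.15 rad, the other way it turns easily to an end stop 1.1 to 1.3 rad from its start. At that end stop, or up to 0.2 rad short of it, it lifts straight off; elsewhere it lifts by only 2 mm.
- glue_stick: The glue stick itself (origin at the centre of its underside).
- glue_center (a point): Centre of a white and yellow glue stick, an upright cylinder 27 mm across and 92 mm tall, 35 g, standing loose on the paper roll on the robot's side of the orange cap, about 5 mm or more from it; this point is 46 mm above its foot. Its z axis points up.
- drawer_spot (a point): Point on the drawer's floor, 22 mm above the worktop, in the middle of its open part. Axes: x into the organiser, y across the drawer, z up. White front panel 38 mm to -x, its top 48 mm above the worktop; inner side walls 44 mm to either side, 38 mm above the worktop; the grey housing (130 mm wide, 60 mm high) begins at least 35 mm to +x.
- organiser_drawer0 (a joint): How far the organiser's drawer is pulled out, in m: 0 shut, 0.094 fully out. It slides with a light friction of 1 N.

How it is judged:
On the way, in this order (a step that is already met when the one before it is completed fails the run):
1. the glue stick lies or stands in the open drawer, let go (x of glue_center in the frame of drawer_spot between -0.038 and 0.067 m and y of glue_center in the frame of drawer_spot between -0.044 and 0.044 m and z of glue_center in the frame of drawer_spot between 0 and 0.056 m and contact force between the fingers and glue_stick below 0.1 N and linear speed of glue_stick below 0.05 m/s), for 0.3 s.
2. the orange cap is held in the gripper, lifted clear of its spindle (all of step 1 and height (world z) of roll_cap_center above 0.176 m and contact force between the fingers and roll_cap above 1 N and contact force between rewinder and roll_cap below 0.05 N and linear speed of roll_cap below 0.05 m/s), for 0.5 s.
At the end, for the whole second after the job is handed in: The glue stick is at rest inside the drawer, let go (its centre within the drawer's inner walls, less than 56 mm above the drawer's floor), and the orange cap is gripped by the fingers, still, touching the rewinder no more, at least 80 mm above where it sat (all of step 2); the arm keeps its last pose, push and grip.
It fails at once if the grey cap was moved by more than 15 mm (distance of idle_cap_center from where it was at the start of the episode above 0.015 m).
It also fails if it takes over 61 s, if anything falls off the work surface, if the arm or the gripper's body presses on something with over 40 N, if the wrist force passes 120 N, or if a joint passes its speed limit or range.

## Robot

A 6-joint arm with a two-finger parallel gripper is mounted at the origin on a cart in front of the work surface, level with it; the furniture and walls round the work are solid. World frame = base frame: x ahead of the robot, y to its left, z up, the work surface at z = 0. Lengths are in m, angles in rad, forces in N, time in s.
With the tool pointing down it reaches from about 0.25 to 0.725 m from the base axis. Payload 4 kg.
Tool frame: the origin (TCP) lies between the finger pads; the fingertips stand 11 mm ahead of it and the grasp point (between the pads) lies 8 mm behind it (tcp_to_tips is the z of the fingertips in the tool frame, in m); z points along the fingers, y is the direction in which the jaws open and shut (so a half turn about z gives the same grasp; the last joint's range is limited). The gripper opens to 85 mm and grips with 20 to 120 N. Pads are 22 mm wide; open, the fingers measure 114 mm over their backs; the gripper's body (76 mm by 85 mm) begins 54 mm behind the grasp point. The pads swing forward as they close: fully open they stand 13 mm farther back than shut.
Start: joints at [1.278, 0.241, 0.005, 1.335, 0, 1.571], TCP at [0.144, 0.479, 0.242] pointing down, gripper open.
Joint ranges: [-2.72, 2.72], [-1.05, 1.87], [-1.09, 1.28], [-1.99, 2.15], [-1.42, 1.44], [-3.14, 3.14]. Speed limits (rad/s): [2.79, 2.79, 3.14, 3.14, 3.14, 3.14].

## Interface

Orientations are given as a unit quaternion [x, y, z, w].
In Python, from workcell import * gives the robot as it stands.
- The arm moves only by the tool move_arm, never from a script. Its argument "moves" is a list that holds one entry, the list of rows, each a list of 7 numbers: the shift along the world's x, y, z in units of 500 mm (1.0 is 500 mm), then the turn, a rotation vector about the world's x, y, z in units of 30 degrees (1.0 is 30 degrees), then the closure, from -1 (fully open) to 1 (shut), so that 0 is half open. A call has 1 to 8 rows; each row shifts and turns the pose as measured when the row begins; what a row does not reach is not made up. A row lasts 1/12 s, in which the tool goes at most 41.7 mm and 7.16 degrees, less where a joint would pass 70% of its speed; a pose out of reach is approached as far as the arm can. A call with a number of a shift or a turn outside -1 to 1 is refused whole. A call with a gripper value outside its range is refused whole. The fingers move at their own pace and stop on an object; the grip force is fixed at half the most. Time passes only in rows, so rows that do not move let the fingers close. It gives the time, the measured TCP pose, the force and the opening at its end, in the units of the state.
- get_obs(): the state, without advancing time (a new reading comes with each control period).
- camera(name): name is "side" or "top"; returns a dict with "pixels" (400x640x3 uint8, red, green, blue), "range_z" (400x640 float32, m along the optical axis (not along the pixel's ray), 0 where there is no reading), "fx", "fy", "cx", "cy" (pixels), "distortion" ([k1, k2, p1, p2, k3] as OpenCV has them; the pictures are not rectified), "extrinsics" (4x4, takes a point from camera to world coordinates). Camera axes: x right, y down, z forward; pixel columns grow to the right and rows downward; lengths in m; the calibration is good to about 2 mm. A picture is of the moment at which its call begins.
- job_done(): hands the job in, once; it reports no verdict.
The state is a dict: "clock": time; "joint_pos": joint angles; "joint_vel": joint speeds; "tau": joint torques, N m; "eef_pos": TCP position; "tool_rot": TCP orientation; "ft_force": force on the tool from outside, world axes, zero at the start; "ft_torque": the same for the moment, N m; "grip_width": finger opening in m.
Only numpy, scipy, OpenCV 4.12 (cv2) and the standard library are available. Lean on these libraries where they do the work, as an engineer would, in place of code of your own. Each camera call takes 0.05 s, during which the arm holds its last target.

## Working session

There is one attempt and no reset: what is moved stays moved. The work goes in short steps, Python scripts to look and compute and a tool call to move; the robot and the scene stay as the last step left them, time stands still between calls to the robot, and variables do not carry over. Pictures are saved under pics/ and viewed, and the job is handed in when it is done.

Besides the shell and the picture viewer there is one more tool, called after "Call:" as name(argument=value, ...), one argument or row to a line, values as JSON. move_arm: Moves the arm, as the interface text tells. Shifts and turns lie within -1 to 1; 1 stands for 500 mm of shift or 30 degrees of turn. Its arguments: {"type":"object","properties":{"moves":{"type":"array","items":{"type":"array","items":{"type":"array","items":{"type":"number"}}}}},"required":["moves"]}

```bash
mkdir -p pics; ls; cat > h.py <<'E'
from workcell import *
import numpy as np, cv2
def snap(n,tag):
    c=camera(n); cv2.imwrite(f"pics/{tag}.png",c["pixels"][:,:,::-1]); np.savez(f"pics/{tag}.npz",**c); return c
def pt(c,u,v,plane=None):
    K=np.array([[c["fx"],0,c["cx"]],[0,c["fy"],c["cy"]],[0,0,1.]])
    p=cv2.undistortPoints(np.array([[[u,v]]],float),K,np.array(c["distortion"],float))[0,0]
    T=np.array(c["extrinsics"]);d=T[:3,:3]@np.array([p[0],p[1],1]);o=T[:3,3]
    z=float(c["range_z"][int(round(v)),int(round(u))]) if plane is None else (plane-o[2])/d[2]
    return o+z*d
E
python3 - <<'E'
from h import *
print(get_obs())
for n in("top","side"):
    c=snap(n,n+"0"); print(n,np.round(c["extrinsics"],3).tolist(),c["fx"],(c["range_z"]>0).mean())
E
```

```text
pics
{'clock': 0.0, 'joint_pos': array([ 1.27800353e+00,  2.41389127e-01,  3.75006294e-03,  1.33522494e+00,
       -4.62299072e-06,  1.57078095e+00]), 'joint_vel': array([ 1.75711975e-04, -1.66078392e-04, -3.87139929e-04,  2.30328535e-05,
       -1.07836898e-03, -1.32186413e-03]), 'tau': array([ 1.98913176e-05, -3.72313750e+01,  2.52409744e+01,  1.69027399e-02,
        5.95261372e-05, -4.17687048e-06]), 'eef_pos': array([0.14413977, 0.4781393 , 0.24143472]), 'tool_rot': array([ 1.45866350e-01,  9.89303765e-01, -1.02311597e-03, -1.48531320e-04]), 'ft_force': array([-0.57059191, -0.44961096,  0.06671993]), 'ft_torque': array([-0.00725911,  0.04293196,  0.01898112]), 'grip_width': 0.08512121276299012}
top [[-0.018, -0.986, 0.165, 0.46], [-1.0, 0.018, -0.0, 0.021], [-0.003, -0.165, -0.986, 1.019], [0.0, 0.0, 0.0, 1.0]] 372.2347457382741 0.99591796875
side [[1.0, 0.002, 0.009, 0.571], [-0.007, -0.453, 0.891, -0.934], [0.006, -0.891, -0.453, 0.582], [0.0, 0.0, 0.0, 1.0]] 460.7560026327042 0.94240234375
```

View pics/top0.png

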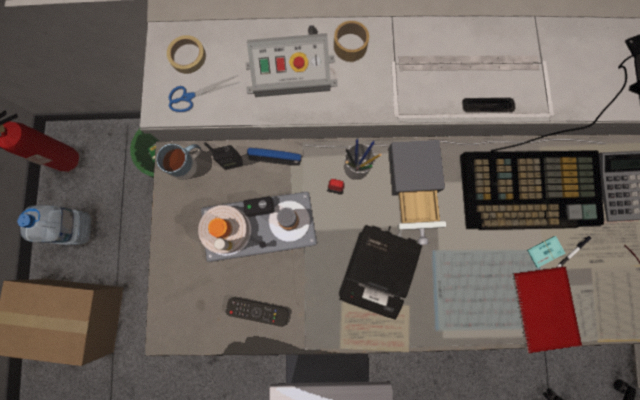

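View pics/side0.png

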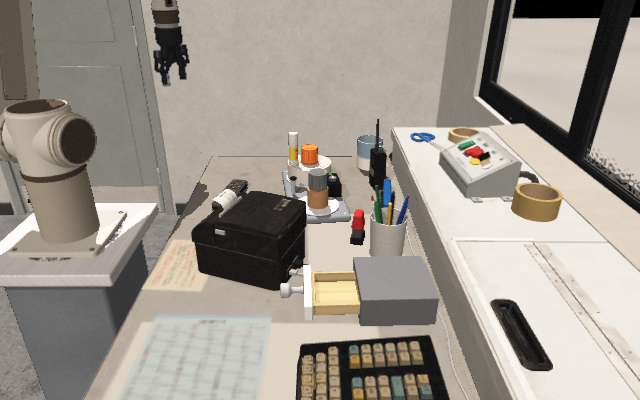

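```bash
python3 - <<'E'
from h import *
t=dict(np.load("pics/top0.npz")); s=dict(np.load("pics/side0.npz"))
a=cv2.resize(t["pixels"][180:270,190:330,::-1],None,fx=5,fy=5,interpolation=cv2.INTER_CUBIC);cv2.imwrite("pics/ct.png",a)
a=cv2.resize(t["pixels"][130:250,370:460,::-1],None,fx=4,fy=4,interpolation=cv2.INTER_CUBIC);b=cv2.resize(s["pixels"][120:200,270:350,::-1],(480,480));
cv2.imwrite("pics/cd.png",np.hstack([a,np.zeros((480,440-360,3),np.uint8)[:,:0],b[:480]]) if a.shape[0]==480 else a)
for n,c in(("top",t),("side",s)):
    h=cv2.cvtColor(c["pixels"],cv2.COLOR_RGB2HSV)
    m=cv2.inRange(h,(5,190,150),(18,255,255))
    k,l,st,ce=cv2.connectedComponentsWithStats(m)
    for i in range(1,k):
        if st[i,4]>40: print(n,st[i],ce[i], pt(c,*ce[i],plane=.116 if n=="top" else .096),pt(c,*ce[i]))
# height map points in top near roll
for v in range(226,252,2):
    print(v,[int(1000*pt(t,u,v)[2]) for u in range(204,240,2)])
E
```

```text
top [209 219  18  18 233] [217.55793991 227.24892704] [0.55350872 0.27000398 0.116     ] [0.55348026 0.26992854 0.11627371]
side [302 147  16  17 202] [309.14851485 155.78712871] [0.55592081 0.25882875 0.096     ] [0.55608728 0.24574164 0.10133048]
226 [75, 69, 74, 117, 114, 113, 117, 115, 116, 119, 118, 114, 101, 74, 72, 72, 72, 69]
228 [71, 70, 119, 115, 115, 116, 115, 117, 117, 118, 116, 117, 102, 78, 72, 70, 73, 70]
230 [72, 72, 117, 116, 116, 115, 114, 115, 114, 118, 114, 114, 96, 79, 71, 70, 75, 74]
232 [71, 71, 72, 115, 116, 116, 116, 116, 118, 116, 115, 106, 94, 74, 69, 69, 71, 70]
234 [69, 74, 71, 112, 115, 117, 114, 118, 117, 118, 108, 94, 79, 70, 69, 68, 70, 72]
236 [70, 71, 68, 71, 75, 113, 116, 115, 117, 108, 95, 77, 73, 73, 73, 71, 70, 73]
238 [70, 68, 71, 72, 74, 72, 70, 71, 71, 69, 72, 71, 69, 70, 70, 70, 75, 71]
240 [70, 72, 73, 71, 70, 71, 164, 161, 166, 163, 158, 132, 69, 69, 72, 71, 71, 71]
242 [73, 71, 72, 72, 72, 163, 166, 164, 164, 167, 162, 148, 126, 101, 79, 72, 74, 70]
244 [72, 71, 72, 75, 71, 161, 162, 165, 161, 163, 166, 151, 135, 111, 87, 71, 71, 72]
246 [-1, 73, 71, 72, 72, 161, 163, 164, 163, 165, 164, 149, 132, 108, 89, 73, 70, 70]
248 [2, 24, 68, 70, 72, 72, 164, 162, 164, 163, 157, 141, 119, 100, 86, 71, 72, 55]
250 [0, 25, 19, 19, 73, 73, 72, 72, 153, 144, 133, 115, 101, 86, 71, 64, 45, 32]
```

View pics/ct.png

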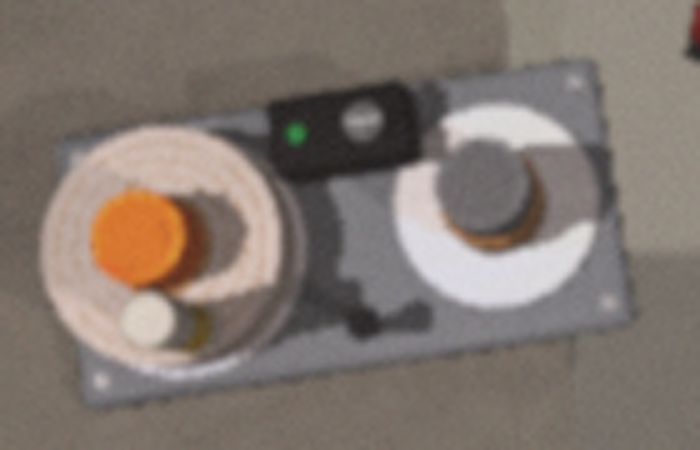

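View pics/cd.png

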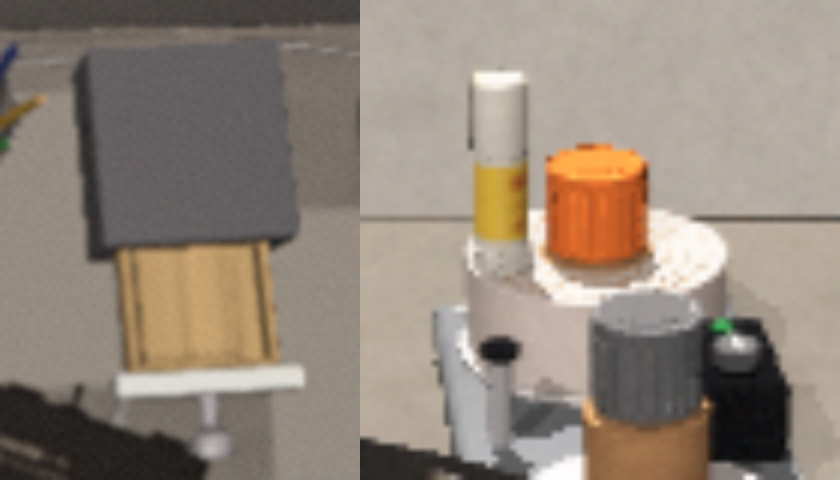

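```bash
cat >> h.py <<'E'
def cloud(c):
    K=np.array([[c["fx"],0,c["cx"]],[0,c["fy"],c["cy"]],[0,0,1.]])
    v,u=np.mgrid[0:400,0:640]
    p=cv2.undistortPoints(np.stack([u,v],-1).reshape(-1,1,2).astype(float),K,np.array(c["distortion"],float)).reshape(400,640,2)
    z=c["range_z"][...,None]; P=np.concatenate([p*z,z],-1);T=np.array(c["extrinsics"])
    return P@T[:3,:3].T+T[:3,3]
E
python3 - <<'E'
from h import *
t=dict(np.load("pics/top0.npz")); s=dict(np.load("pics/side0.npz"))
W=cloud(t)
def circ(m,z):
    m=m.astype(np.uint8); cs=max(cv2.findContours(m,0,1)[0],key=cv2.contourArea)
    M=cv2.moments(m,True);ce=(M["m10"]/M["m00"],M["m01"]/M["m00"])
    print(ce,M["m00"],cv2.minEnclosingCircle(cs),pt(t,*ce,plane=z))
def box(m,u0,u1,v0,v1):
    k=np.zeros_like(m);k[v0:v1,u0:u1]=m[v0:v1,u0:u1];return k
circ(box(W[...,2]>.158,205,240,235,255),.164)
circ(box(abs(W[...,2]-.116)<.006,205,235,215,238),.116)
circ(box(abs(W[...,2]-.116)<.006,270,310,200,235),.116)
# side glue: columns
S=cloud(s)
m=box((S[...,1]<.4)&(s["range_z"]>0),280,302,125,172); 
print([ (v,np.where(m[v])[0].min(),np.where(m[v])[0].max()) for v in range(130,172,6) if m[v].any()])
# drawer
for (x,y,z) in [(118,247,.038),(270,240,.038),(128,372,.038),(278,362,.038),(118,380,.048),(304,372,.048),(92,55,.06),(278,45,.06),(92,250,.06),(297,236,.06),(210,440,.035)]:
    print((x,y),pt(t,370+x/4,130+y/4,plane=z).round(4))
print("floor z",[pt(t,420,v)[2].round(3) for v in range(192,230,3)])
# obstacles: max height region between
for name,(u0,u1,v0,v1) in dict(blackbox=(340,420,225,320),pens=(340,380,135,175),radio=(205,245,140,170),mug=(150,200,140,180)).items():
    q=W[v0:v1,u0:u1].reshape(-1,3);q=q[q[:,2]>.03];print(name,q.min(0).round(3),q.max(0).round(3))
E
```

```text
(219.36607142857142, 244.0) 112.0 ((219.5, 244.0), 6.020897388458252) [0.5098668  0.25163362 0.164     ]
(217.37671232876713, 227.32876712328766) 292.0 ((217.5, 227.5), 9.924817085266113) [0.55332066 0.27044441 0.116     ]
(286.2756183745583, 216.67137809187278) 283.0 ((286.4452819824219, 216.539794921875), 9.570054054260254) [0.57651111 0.10191743 0.116     ]
[(136, np.int64(288), np.int64(297)), (142, np.int64(288), np.int64(297)), (148, np.int64(289), np.int64(301)), (154, np.int64(289), np.int64(301)), (160, np.int64(288), np.int64(301)), (166, np.int64(288), np.int64(301))]
(118, 247) [ 0.6484 -0.1955  0.038 ]
(270, 240) [ 0.6513 -0.2986  0.038 ]
(128, 372) [ 0.564  -0.1976  0.038 ]
(278, 362) [ 0.5686 -0.2981  0.038 ]
(118, 380) [ 0.5578 -0.1885  0.048 ]
(304, 372) [ 0.5606 -0.3116  0.048 ]
(92, 55) [ 0.7758 -0.1804  0.06  ]
(278, 45) [ 0.7809 -0.3067  0.06  ]
(92, 250) [ 0.6425 -0.1734  0.06  ]
(297, 236) [ 0.6494 -0.3096  0.06  ]
(210, 440) [ 0.5181 -0.2503  0.035 ]
floor z [np.float64(0.02), np.float64(0.024), np.float64(0.02), np.float64(0.022), np.float64(0.02), np.float64(0.019), np.float64(0.02), np.float64(0.02), np.float64(0.021), np.float64(0.02), np.float64(0.039), np.float64(0.045), np.float64(0.046)]
blackbox [ 0.328 -0.243  0.03 ] [0.559 0.021 1.019]
pens [ 0.46  -0.126  0.03 ] [0.768 0.021 1.019]
radio [0.46  0.021 0.031] [0.766 0.289 1.019]
mug [0.46  0.021 0.03 ] [0.783 0.444 1.019]
```

```bash
python3 - <<'E'
from h import *
t=dict(np.load("pics/top0.npz")); W=cloud(t);ok=t["range_z"]>0
for name,(u0,u1,v0,v1) in dict(blackbox=(340,420,225,320),pens=(340,380,135,175),redsw=(320,350,175,195),radio=(205,245,140,170)).items():
    q=W[v0:v1,u0:u1][ok[v0:v1,u0:u1]];q=q[q[:,2]>.03];print(name,np.percentile(q,1,0).round(3),np.percentile(q,99,0).round(3))
s=dict(np.load("pics/side0.npz"))
T=s["extrinsics"]
from scipy.spatial.transform import Rotation as R
for p in [(.510,.252,.140),(.5533,.2704,.096),(.5765,.1019,.096),(.607,-.247,.022)]:
    q=np.linalg.inv(T)@np.r_[p,1];K=np.array([[s["fx"],0,s["cx"]],[0,s["fy"],s["cy"]],[0,0,1.]])
    print(p,cv2.projectPoints(q[:3].reshape(1,1,3),np.zeros(3),np.zeros(3),K,s["distortion"])[0].ravel())
E
```

```text
blackbox [ 0.34  -0.219  0.041] [ 0.552 -0.034  0.156]
pens [ 0.689 -0.124  0.031] [ 0.764 -0.047  0.15 ]
redsw [ 0.653 -0.046  0.039] [ 0.68  -0.005  0.076]
radio [0.727 0.236 0.033] [0.764 0.287 0.187]
(0.51, 0.252, 0.14) [292.2282966  141.68694577]
(0.5533, 0.2704, 0.096) [308.26177014 154.2240837 ]
(0.5765, 0.1019, 0.096) [316.72063692 179.73967767]
(0.607, -0.247, 0.022) [333.39121524 294.28808606]
```

Call:
move_arm(
  moves=[
    [[0.066,-0.041,0,0,0,0,-1],[0.066,-0.041,0,0,0,0,-1],[0.066,-0.041,0,0,0,0,-1],[0.066,-0.041,0,0,0,0,-1],[0.066,-0.041,0,0,0,0,-1],[0.066,-0.041,0,0,0,0,-1],[0.066,-0.041,0,0,0,0,-1],[0.066,-0.041,0,0,0,0,-1]],
  ],
)

```text
clock: 0.77
eef_pos: [0.4089, 0.3094, 0.2375]
tool_rot: [0.136, 0.991, -0.003, -0.003]
ft_force: [0.5, 0.4, -0.3]
grip_width: 0.0854
```

Call:
move_arm(
  moves=[
    [[0.066,-0.038,0,0,0,0,-1],[0.066,-0.038,0,0,0,0,-1],[0.054,-0.03,0,0,0,0,-1],[0.01,0,0,0,0,0,-1],[0,0,0,0,0,0,-1]],
  ],
)

```text
clock: 1.18
eef_pos: [0.5162, 0.2462, 0.234]
tool_rot: [0.141, 0.99, -0.005, -0.004]
ft_force: [-0.1, -0.2, 0.2]
grip_width: 0.0854
```

Call:
move_arm(
  moves=[
    [[-0.01,0.012,0,0,0,0,-1],[0,0,-0.06,0,0,0,-1],[0,0,-0.06,0,0,0,-1],[0,0,-0.05,0,0,0,-1],[0,0,0,0,0,0,-1]],
  ],
)

```text
clock: 1.6
eef_pos: [0.5057, 0.2569, 0.1476]
tool_rot: [0.139, 0.99, -0.003, -0.004]
ft_force: [-1.7, 0.0, -0.9]
grip_width: 0.0855
```

Call:
move_arm(
  moves=[
    [[0.01,-0.01,-0.032,0,0,0,-1],[0,0,0,0,0,0,-1],[0,0,0,0,0,0,-1]],
  ],
)

```text
clock: 1.85
eef_pos: [0.506, 0.2557, 0.1331]
tool_rot: [0.136, 0.991, -0.004, -0.006]
ft_force: [-0.1, -0.4, -0.9]
grip_width: 0.0853
```

```bash
python3 - <<'E'
from h import *
s=snap("side","s1");t=snap("top","t1")
a=cv2.resize(s["pixels"][70:210,240:380,::-1],(560,560))
cv2.imwrite("pics/s1c.png",a); o=get_obs();print(o["eef_pos"],o["clock"])
E
```

```text
[0.5064289  0.25552569 0.13325128] 1.95
```

View pics/s1c.png

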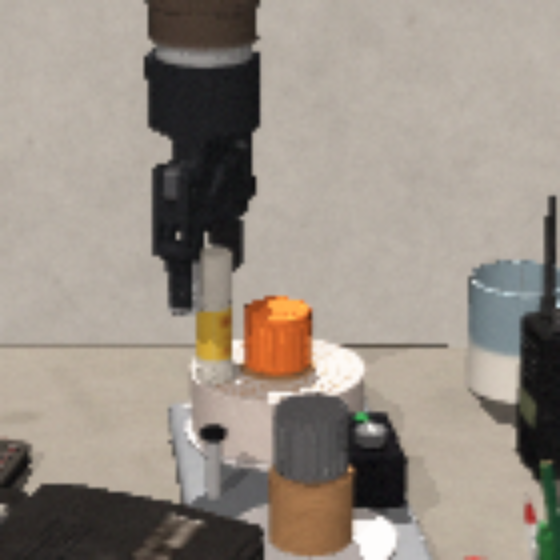

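The side view shows the glue stick (crop ~215,300) between the open fingers. The tool is about 5 mm short in x, so I'll correct that and then close.

Call:
move_arm(
  moves=[
    [[0.01,-0.008,0,0,0,0,-1],[0.006,-0.004,0,0,0,0,-1],[0,0,0,0,0,0,-1]],
  ],
)

```text
clock: 2.2
eef_pos: [0.5163, 0.251, 0.1375]
tool_rot: [0.135, 0.991, -0.002, -0.003]
ft_force: [0.5, -0.1, -0.8]
grip_width: 0.0853
```

Call:
move_arm(
  moves=[
    [[-0.006,0,-0.008,0,0,0,-1],[0,0,0,0,0,0,-1],[0,0,0,0,0,0,-1]],
  ],
)

```text
clock: 2.45
eef_pos: [0.5146, 0.251, 0.135]
tool_rot: [0.136, 0.991, -0.001, -0.001]
ft_force: [0.1, -0.5, 0.2]
grip_width: 0.0857
```

Close.

Call:
move_arm(
  moves=[
    [[-0.005,0,0,0,0,0,1],[0,0,0,0,0,0,1],[0,0,0,0,0,0,1],[0,0,0,0,0,0,1],[0,0,0,0,0,0,1],[0,0,0,0,0,0,1],[0,0,0,0,0,0,1],[0,0,0,0,0,0,1]],
  ],
)

```text
clock: 3.12
eef_pos: [0.5112, 0.2507, 0.1345]
tool_rot: [0.136, 0.991, -0.001, -0.002]
ft_force: [-0.0, -0.0, 0.9]
grip_width: 0.0252
```

Call:
move_arm(
  moves=[
    [[0,0,0.04,0,0,0,1],[0,0,0.06,0,0,0,1],[0,0,0.07,0,0,0,1],[0,0,0.06,0,0,0,1],[0,0,0,0,0,0,1]],
  ],
)

```text
clock: 3.53
eef_pos: [0.5076, 0.2489, 0.2499]
tool_rot: [0.136, 0.991, -0.004, -0.006]
ft_force: [0.5, 0.5, 0.5]
grip_width: 0.0257
```

Call:
move_arm(
  moves=[
    [[0.016,-0.06,0,0,0,-0.12,1],[0.016,-0.07,0,0,0,-0.12,1],[0.016,-0.07,0,0,0,-0.12,1],[0.016,-0.07,0,0,0,-0.12,1],[0.016,-0.07,0,0,0,-0.12,1],[0.016,-0.07,0,0,0,-0.12,1],[0.016,-0.07,0,0,0,-0.12,1],[0.016,-0.07,0,0,0,-0.12,1]],
  ],
)

```text
clock: 4.2
eef_pos: [0.5728, -0.0278, 0.2516]
tool_rot: [0.38, 0.925, 0.001, -0.003]
ft_force: [0.6, -0.4, -0.3]
grip_width: 0.0256
```

Call:
move_arm(
  moves=[
    [[0.01,-0.07,0,0,0,-0.1,1],[0.01,-0.07,0,0,0,-0.1,1],[0.01,-0.07,0,0,0,-0.1,1],[0.01,-0.07,0,0,0,-0.1,1],[0.01,-0.07,0,0,0,-0.1,1],[0.01,-0.05,0,0,0,0,1],[0,-0.02,0,0,0,0,1],[0,0,0,0,0,0,1]],
  ],
)

```text
clock: 4.87
eef_pos: [0.6019, -0.2568, 0.2461]
tool_rot: [0.509, 0.861, 0.0, -0.004]
ft_force: [0.5, 0.8, -1.0]
grip_width: 0.0261
```

Call:
move_arm(
  moves=[
    [[0.008,0.016,-0.02,0,0,0,1],[0,0,-0.06,0,0,0,1],[0,0,-0.06,0,0,0,1],[0,0,-0.06,0,0,0,1],[0,0,-0.05,0,0,0,1],[0,0,0,0,0,0,1],[0,0,0,0,0,0,1]],
  ],
)

```text
clock: 5.45
eef_pos: [0.606, -0.2331, 0.1151]
tool_rot: [0.504, 0.864, 0.003, -0.005]
ft_force: [-0.1, -0.9, 0.9]
grip_width: 0.0257
```

```bash
python3 - <<'E'
from h import *
s=snap("side","s2");t=snap("top","t2")
a=cv2.resize(s["pixels"][180:340,260:460,::-1],(700,560))
cv2.imwrite("pics/s2c.png",a); o=get_obs();print(o["eef_pos"],o["clock"])
E
```

```text
[ 0.60651776 -0.23386783  0.11613906] 5.55
```

View pics/s2c.png

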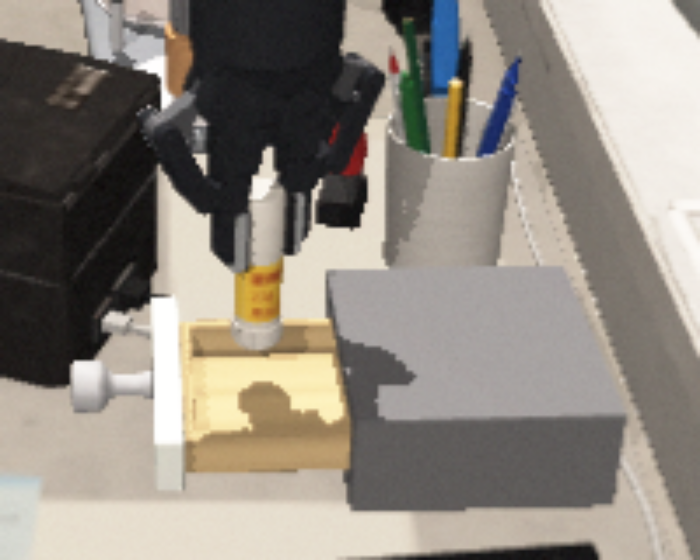

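The glue stick (crop ~260,280) is over the drawer near its far wall. I need about −14 mm in y and then the descent.

Call:
move_arm(
  moves=[
    [[0,-0.024,-0.01,0,0,0,1],[0,0,-0.02,0,0,0,1],[0,0,-0.016,0,0,0,1],[0,0,0,0,0,0,1],[0,0,0,0,0,0,1]],
  ],
)

```text
clock: 5.97
eef_pos: [0.6113, -0.2481, 0.0986]
tool_rot: [0.504, 0.864, 0.004, 0.003]
ft_force: [0.9, 1.4, -0.9]
grip_width: 0.0257
```

Call:
move_arm(
  moves=[
    [[-0.006,0,-0.018,0,0,0,1],[0,0,0,0,0,0,1],[0,0,-0.005,0,0,0,1],[0,0,0,0,0,0,1]],
  ],
)

```text
clock: 6.3
eef_pos: [0.6079, -0.2488, 0.0863]
tool_rot: [0.504, 0.864, 0.004, 0.003]
ft_force: [-0.6, 0.2, -0.7]
grip_width: 0.0259
```

Call:
move_arm(
  moves=[
    [[0,0,-0.006,0,0,0,1],[0,0,0,0,0,0,1],[0,0,0,0,0,0,1]],
  ],
)

```text
clock: 6.55
eef_pos: [0.6095, -0.2494, 0.0854]
tool_rot: [0.504, 0.864, 0.004, 0.005]
ft_force: [0.9, 0.4, -1.0]
grip_width: 0.0257
```

Open slowly, without moving.

Call:
move_arm(
  moves=[
    [[0,0,0,0,0,0,0.2],[0,0,0,0,0,0,0.1],[0,0,0,0,0,0,0],[0,0,0,0,0,0,-0.2],[0,0,0,0,0,0,-0.5],[0,0,0,0,0,0,-0.8],[0,0,0,0,0,0,-0.8],[0,0,0,0,0,0,-0.8]],
  ],
)

```text
clock: 7.22
eef_pos: [0.6093, -0.2492, 0.0848]
tool_rot: [0.504, 0.864, 0.004, 0.005]
ft_force: [0.6, 0.2, -0.0]
grip_width: 0.0768
```

```bash
python3 - <<'E'
from h import *
s=snap("side","s3")
a=cv2.resize(s["pixels"][180:340,260:460,::-1],(700,560))
cv2.imwrite("pics/s3c.png",a); o=get_obs();print(o["eef_pos"],o["clock"])
E
```

```text
[ 0.60929304 -0.24911526  0.08478716] 7.2667
```

View pics/s3c.png

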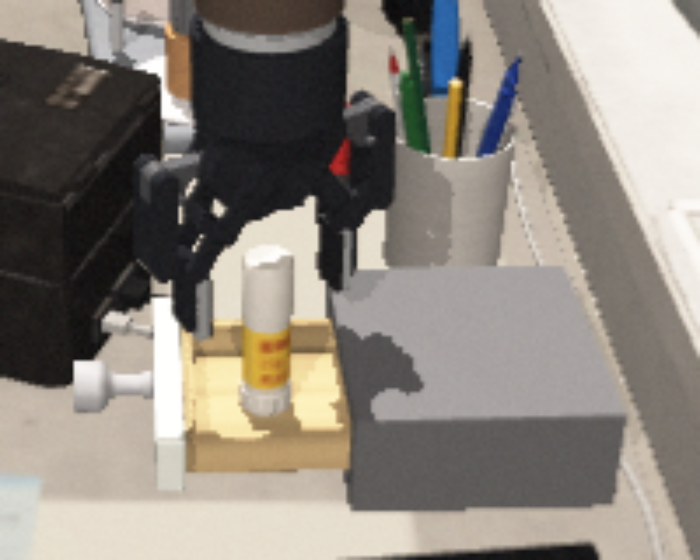

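The glue stick stands free in the drawer (crop ~265,330). I'll rise straight up.

Call:
move_arm(
  moves=[
    [[0,0,0.02,0,0,0,-0.8],[0,0,0.05,0,0,0,-0.8],[0,0,0.06,0,0,0,-0.8],[0,0,0.07,0,0,0,-0.8],[0,0,0.07,0,0,0,-0.8],[0,0,0.07,0,0,0,-0.8],[0,0,0,0,0,0,-1]],
  ],
)

```text
clock: 7.85
eef_pos: [0.6041, -0.247, 0.2619]
tool_rot: [0.504, 0.864, 0.004, 0.001]
ft_force: [0.3, -1.2, 0.9]
grip_width: 0.085
```

Call:
move_arm(
  moves=[
    [[-0.008,0.06,0,0,0,0,-1],[-0.008,0.075,0,0,0,0,-1],[-0.008,0.075,0,0,0,0,-1],[-0.008,0.075,0,0,0,0,-1],[-0.008,0.075,0,0,0,0,-1],[-0.008,0.075,0,0,0,0,-1],[-0.008,0.075,0,0,0,0,-1],[-0.008,0.075,0,0,0,0,-1]],
  ],
)

```text
clock: 8.52
eef_pos: [0.572, 0.0458, 0.2732]
tool_rot: [0.511, 0.859, 0.006, 0.011]
ft_force: [0.9, 0.6, 0.7]
grip_width: 0.0857
```

Call:
move_arm(
  moves=[
    [[-0.005,0.075,-0.004,0,0,0,-1],[-0.005,0.075,-0.004,0,0,0,-1],[-0.005,0.075,-0.004,0,0,0,-1],[-0.005,0.075,-0.004,0,0,0,-1],[-0.005,0.075,0,0,0,0,-1],[-0.005,0.06,0,0,0,0,-1],[0,0,0,0,0,0,-1],[0,0,0,0,0,0,-1]],
  ],
)

```text
clock: 9.18
eef_pos: [0.5521, 0.2827, 0.272]
tool_rot: [0.507, 0.862, 0.011, 0.014]
ft_force: [0.1, -0.7, 0.3]
grip_width: 0.0856
```

```bash
cat >> h.py <<'E'
from scipy.spatial.transform import Rotation as R
def st(yaw=None):
    o=get_obs();r=R.from_quat(o["tool_rot"]);z=r.apply([0,0,1]);y=r.apply([0,1,0])
    ax=np.cross(z,[0,0,-1]);ang=np.arcsin(min(1,np.linalg.norm(ax)))
    tv=ax/max(1e-9,np.linalg.norm(ax))*np.degrees(ang)/30
    print("t",round(o["clock"],2),"pos",o["eef_pos"].round(4),"jaw",np.degrees(np.arctan2(y[1],y[0])).round(1),"tilt fix units",tv.round(3),"q",o["joint_pos"].round(3),"F",o["ft_force"].round(1),"T",o["ft_torque"].round(2),"w",o["grip_width"].round(4))
E
python3 -c "
from h import *
st()"
```

```text
Traceback (most recent call last):
  File "h.py", line 22, in st
    print("t",round(o["clock"],2),"pos",o["eef_pos"].round(4),"jaw",np.degrees(np.arctan2(y[1],y[0])).round(1),"tilt fix units",tv.round(3),"q",o["joint_pos"].round(3),"F",o["ft_force"].round(1),"T",o["ft_torque"].round(2),"w",o["grip_width"].round(4))
                                                                                                                                                                                                                                   ^^^^^^^^^^^^^^^^^^^^^
AttributeError: 'float' object has no attribute 'round'
```

```bash
sed -i 's/o\["grip_width"\].round(4)/round(o["grip_width"],4)/' h.py
python3 -c "
from h import *
st()"
```

```text
t 9.18 pos [0.5521 0.2827 0.272 ] jaw 29.1 tilt fix units [-0.009  0.068  0.   ] q [ 0.479  0.453  0.385  1.469 -0.012  1.542] F [ 0.1 -0.7  0.3] T [-0.02  0.06  0.02] w 0.0856
```

Call:
move_arm(
  moves=[
    [[0.004,-0.024,-0.02,-0.009,0.065,0,-1],[0,0,-0.06,0,0,0,-1],[0,0,-0.06,0,0,0,-1],[0,0,-0.06,0,0,0,-1],[0,0,-0.03,0,0,0,-1],[0,0,0,0,0,0,-1],[0,0,0,0,0,0,-1]],
  ],
)

```text
clock: 9.77
eef_pos: [0.5564, 0.2583, 0.1551]
tool_rot: [0.511, 0.859, -0.001, 0.0]
ft_force: [0.5, -0.0, 0.5]
grip_width: 0.0854
```

```bash
python3 -c "
from h import *
s=snap('side','s4');t=snap('top','t4')
cv2.imwrite('pics/s4c.png',np.hstack([cv2.resize(s['pixels'][90:210,250:370,::-1],(400,400)),cv2.resize(t['pixels'][170:290,160:280,::-1],(400,400))]))
st()"
```

```text
t 9.87 pos [0.5571 0.259  0.1563] jaw 28.5 tilt fix units [0.001 0.004 0.   ] q [ 0.436  0.511  0.177  1.235 -0.002  1.509] F [-0.3  0.3 -0.2] T [-0.03 -0.04  0.01] w 0.0853
```

View pics/s4c.png

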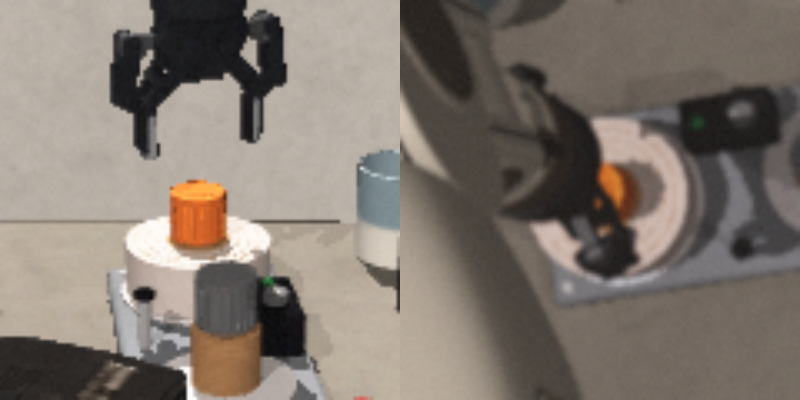

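The orange cap (left crop ~198,213) sits between and below the open fingers. I'll move +11 mm in y and descend.

Call:
move_arm(
  moves=[
    [[-0.004,0.02,0,0,0,0,-1],[0,0,0,0,0,0,-1],[0,0,0,0,0,0,-1]],
  ],
)

```text
clock: 10.12
eef_pos: [0.5577, 0.2698, 0.1608]
tool_rot: [0.512, 0.859, 0.003, 0.003]
ft_force: [0.6, 0.1, 0.3]
grip_width: 0.0849
```

Call:
move_arm(
  moves=[
    [[-0.006,0,-0.04,0,0,0,-1],[0,0,-0.04,0,0,0,-1],[0,0,-0.04,0,0,0,-1],[0,0,0,0,0,0,-1],[0,0,0,0,0,0,-1]],
  ],
)

```text
clock: 10.53
eef_pos: [0.5586, 0.2742, 0.1072]
tool_rot: [0.51, 0.86, 0.01, 0.007]
ft_force: [0.3, -0.9, 1.1]
grip_width: 0.0856
```

Call:
move_arm(
  moves=[
    [[-0.006,-0.006,-0.024,0,0,0,-1],[0,0,0,0,0,0,-1],[0,0,0,0,0,0,-1]],
  ],
)

```text
clock: 10.78
eef_pos: [0.5576, 0.273, 0.0996]
tool_rot: [0.51, 0.86, 0.013, 0.009]
ft_force: [0.5, -0.4, -0.1]
grip_width: 0.0854
```

```bash
python3 -c "
from h import *
st()"
```

```text
t 10.78 pos [0.5576 0.273  0.0996] jaw 28.7 tilt fix units [-0.024  0.054  0.   ] q [ 4.560e-01  5.450e-01  7.700e-02  1.072e+00 -1.000e-03  1.526e+00] F [ 0.5 -0.4 -0.1] T [-0.   -0.03 -0.01] w 0.0854
```

Call:
move_arm(
  moves=[
    [[-0.008,-0.007,-0.012,-0.024,0.054,0,-1],[0,0,0,0,0,0,-1],[0,0,0,0,0,0,-1],[0,0,0,0,0,0,-1]],
  ],
)

```text
clock: 11.12
eef_pos: [0.5568, 0.2716, 0.0996]
tool_rot: [0.51, 0.86, 0.004, 0.003]
ft_force: [0.5, -0.6, -0.2]
grip_width: 0.0852
```

```bash
python3 -c "
from h import *
st()"
```

```text
t 11.12 pos [0.5568 0.2716 0.0996] jaw 28.7 tilt fix units [-0.008  0.016  0.   ] q [0.454 0.558 0.101 1.104 0.    1.523] F [ 0.5 -0.6 -0.2] T [-0.03  0.03  0.  ] w 0.0852
```

Call:
move_arm(
  moves=[
    [[-0.004,-0.002,-0.014,-0.008,0.016,0,-1],[0,0,-0.002,0,0,0,-1],[0,0,0,0,0,0,-1]],
  ],
)

```text
clock: 11.37
eef_pos: [0.556, 0.2713, 0.0933]
tool_rot: [0.51, 0.86, 0.002, 0.001]
ft_force: [0.2, 0.2, 1.2]
grip_width: 0.0854
```

```bash
python3 -c "
from h import *
s=snap('side','s5')
cv2.imwrite('pics/s5c.png',cv2.resize(s['pixels'][90:210,250:370,::-1],(600,600)))
st()"
```

```text
t 11.42 pos [0.5557 0.2712 0.093 ] jaw 28.7 tilt fix units [-0.003  0.006  0.   ] q [ 0.454  0.566  0.096  1.097 -0.     1.523] F [-0.1 -0.1  0.9] T [-0.02  0.01 -0.03] w 0.0853
```

View pics/s5c.png

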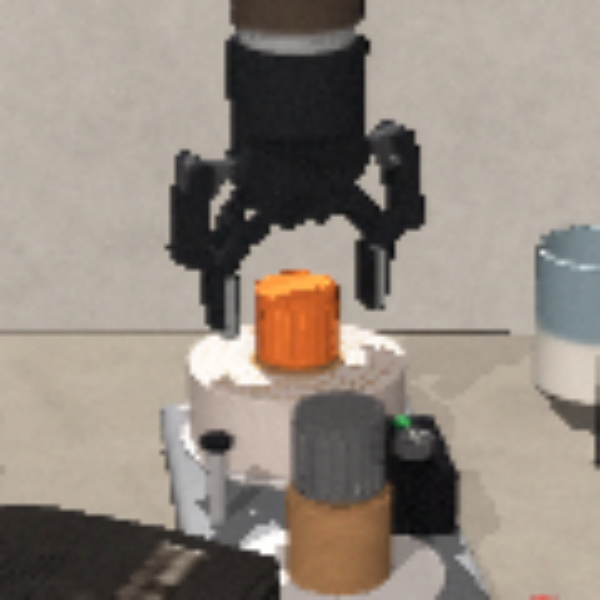

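The fingers straddle the cap (crop ~298,320) evenly. I'll close them.

Call:
move_arm(
  moves=[
    [[0,0,0,0,0,0,1],[0,0,0,0,0,0,1],[0,0,0,0,0,0,1],[0,0,0,0,0,0,1],[0,0,0,0,0,0,1],[0,0,0,0,0,0,1],[0,0,0,0,0,0,1]],
  ],
)

```text
clock: 12.0
eef_pos: [0.5552, 0.2707, 0.0931]
tool_rot: [0.51, 0.86, 0.001, 0.001]
ft_force: [-0.1, -0.3, 0.3]
grip_width: 0.0451
```

```bash
python3 -c "
from h import *
st()"
```

```text
t 12.0 pos [0.5552 0.2707 0.0931] jaw 28.7 tilt fix units [-0.001  0.004  0.   ] q [ 4.540e-01  5.650e-01  9.500e-02  1.098e+00 -1.000e-03  1.523e+00] F [-0.1 -0.3  0.3] T [ 0.01  0.05 -0.04] w 0.0451
```

Call:
move_arm(
  moves=[
    [[0,0,0,0,0,0.1,1],[0,0,0,0,0,0.1,1],[0,0,0,0,0,0.1,1]],
  ],
)

```text
clock: 12.25
eef_pos: [0.5554, 0.2711, 0.0931]
tool_rot: [0.438, 0.899, 0.001, 0.001]
ft_force: [-0.4, 0.3, 0.8]
grip_width: 0.045
```

```bash
python3 -c "
from h import *
st()"
```

```text
t 12.25 pos [0.5554 0.2711 0.0931] jaw 38.1 tilt fix units [-0.004  0.004  0.   ] q [4.540e-01 5.660e-01 9.500e-02 1.098e+00 1.000e-03 1.360e+00] F [-0.4  0.3  0.8] T [ 0.02  0.04 -0.03] w 0.045
```

Call:
move_arm(
  moves=[
    [[0,0,0,0,0,0.12,1],[0,0,0,0,0,0.12,1],[0,0,0,0,0,0.12,1]],
  ],
)

```text
clock: 12.5
eef_pos: [0.5554, 0.2718, 0.0931]
tool_rot: [0.347, 0.938, 0.002, 0.0]
ft_force: [0.8, 0.4, -0.1]
grip_width: 0.0448
```

```bash
python3 -c "
from h import *
st()"
```

```text
t 12.5 pos [0.5554 0.2718 0.0931] jaw 49.4 tilt fix units [-0.007  0.004  0.   ] q [0.454 0.566 0.096 1.098 0.002 1.162] F [ 0.8  0.4 -0.1] T [-0.01  0.13 -0.02] w 0.0448
```

No resisting torque past 0.15 rad, so the cap is turning freely counter-clockwise. I'll continue to the end stop.

Call:
move_arm(
  moves=[
    [[0,0,0,0,0,0.15,1],[0,0,0,0,0,0.15,1],[0,0,0,0,0,0.15,1],[0,0,0,0,0,0.15,1],[0,0,0,0,0,0.15,1],[0,0,0,0,0,0.15,1],[0,0,0,0,0,0.15,1],[0,0,0,0,0,0,1]],
  ],
)

```text
clock: 13.17
eef_pos: [0.5551, 0.2724, 0.0931]
tool_rot: [0.064, 0.998, 0.002, -0.001]
ft_force: [0.1, -0.0, 1.2]
grip_width: 0.0448
```

```bash
python3 -c "
from h import *
st()"
```

```text
t 13.17 pos [0.5551 0.2724 0.0931] jaw 82.6 tilt fix units [-0.009 -0.003 -0.   ] q [0.454 0.567 0.099 1.101 0.005 0.582] F [ 0.1 -0.   1.2] T [-0.1   0.02  0.03] w 0.0448
```

Call:
move_arm(
  moves=[
    [[0,-0.002,0,0,0,0.12,1],[0,0,0,0,0,0.12,1],[0,0,0,0,0,0.1,1]],
  ],
)

```text
clock: 13.42
eef_pos: [0.5552, 0.2717, 0.0932]
tool_rot: [-0.025, 1.0, 0.003, -0.001]
ft_force: [0.7, 0.8, -1.0]
grip_width: 0.0449
```

```bash
python3 -c "
from h import *
st()"
```

```text
t 13.42 pos [0.5552 0.2717 0.0932] jaw 92.9 tilt fix units [-0.01  -0.004 -0.   ] q [0.453 0.567 0.099 1.102 0.005 0.402] F [ 0.7  0.8 -1. ] T [-0.02 -0.19  0.  ] w 0.0449
```

Call:
move_arm(
  moves=[
    [[0,0,0,0,0,0.1,1],[0,0,0,0,0,0.1,1],[0,0,0,0,0,0,1]],
  ],
)

```text
clock: 13.67
eef_pos: [0.5553, 0.2718, 0.0932]
tool_rot: [-0.075, 0.997, 0.003, -0.001]
ft_force: [-0.5, 0.3, 0.7]
grip_width: 0.0451
```

```bash
python3 -c "
from h import *
st()"
```

```text
t 13.67 pos [0.5553 0.2718 0.0932] jaw 98.6 tilt fix units [-0.011 -0.005 -0.   ] q [0.452 0.568 0.1   1.102 0.006 0.302] F [-0.5  0.3  0.7] T [ 0.03  0.15 -0.67] w 0.0451
```

Resistance (−0.67 N·m) at 1.22 rad from the start: that is the end stop. Now I lift.

Call:
move_arm(
  moves=[
    [[0,0,0.01,0,0,-0.03,1],[0,0,0.01,0,0,0,1],[0,0,0.01,0,0,0,1],[0,0,0,0,0,0,1]],
  ],
)

```text
clock: 14.0
eef_pos: [0.5552, 0.2719, 0.1066]
tool_rot: [-0.064, 0.998, 0.003, -0.002]
ft_force: [0.5, -0.2, 0.0]
grip_width: 0.045
```

```bash
python3 -c "
from h import *
st()"
```

```text
t 14.0 pos [0.5552 0.2719 0.1066] jaw 97.3 tilt fix units [-0.009 -0.009 -0.   ] q [0.452 0.558 0.12  1.135 0.006 0.325] F [ 0.5 -0.2  0. ] T [-0.04  0.02  0.05] w 0.045
```

Up 13 mm with no force. Continuing.

Call:
move_arm(
  moves=[
    [[0,0,0.03,0,0,0,1],[0,0,0.03,0,0,0,1],[0,0,0.04,0,0,0,1],[0,0,0.05,0,0,0,1],[0,0,0.05,0,0,0,1],[0,0,0.04,0,0,0,1],[0,0,0.02,0,0,0,1],[0,0,0,0,0,0,1]],
  ],
)

```text
clock: 14.67
eef_pos: [0.5517, 0.2704, 0.248]
tool_rot: [-0.063, 0.998, 0.002, -0.002]
ft_force: [0.1, -0.2, 0.3]
grip_width: 0.0451
```

Call:
move_arm(
  moves=[
    [[0,0,0,0,0,0,1],[0,0,0,0,0,0,1],[0,0,0,0,0,0,1],[0,0,0,0,0,0,1],[0,0,0,0,0,0,1],[0,0,0,0,0,0,1],[0,0,0,0,0,0,1],[0,0,0,0,0,0,1]],
  ],
)

```text
clock: 15.33
eef_pos: [0.5495, 0.2694, 0.2445]
tool_rot: [-0.063, 0.998, 0.001, -0.005]
ft_force: [-0.5, -0.5, -0.5]
grip_width: 0.045
```

```bash
python3 -c "
from h import *
st()
s=snap('side','s6');t=snap('top','t6')
cv2.imwrite('pics/s6c.png',np.hstack([cv2.resize(s['pixels'][90:210,250:370,::-1],(400,400)),cv2.resize(s['pixels'][230:340,260:370,::-1],(400,400))]))
st()"
```

```text
t 15.33 pos [0.5495 0.2694 0.2445] jaw 97.2 tilt fix units [-0.002 -0.02  -0.   ] q [0.453 0.476 0.351 1.455 0.006 0.327] F [-0.5 -0.5 -0.5] T [-0.02 -0.    0.  ] w 0.045
t 15.43 pos [0.5495 0.2695 0.2446] jaw 97.2 tilt fix units [-0.002 -0.019 -0.   ] q [0.453 0.476 0.352 1.455 0.005 0.327] F [-1.  -1.1  0.4] T [-0.04 -0.06 -0.01] w 0.0448
```

View pics/s6c.png

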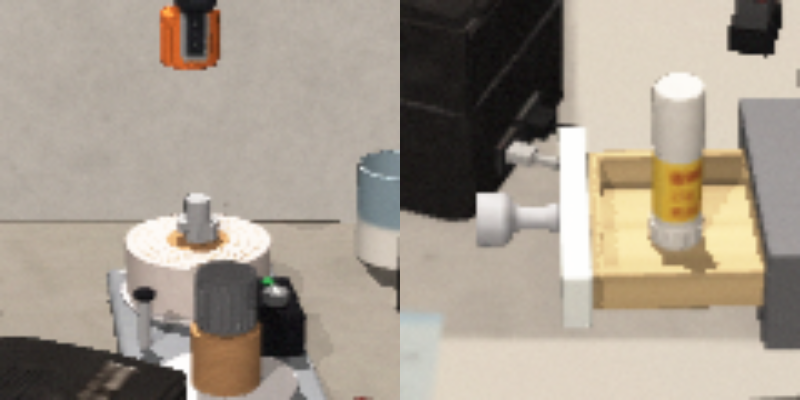

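The cap is held about 150 mm up (left crop 190,38), the spindle is bare, the grey cap is in place, and the glue stick stands in the drawer (right crop 678,160). I'm handing in.

```bash
python3 -c "
from h import *
print(job_done())"
```

```text
the job is handed in; nothing more can be done
None
```

The glue stick is in the open drawer, and the orange cap is off its spindle and still held up in the gripper. I handed the job in at about 15.4 s of the 61 s allowed.

- **Glue stick:** I lifted it off the roll and stood it upright near the middle of the drawer. The last side picture shows it standing there on its own, let go.
- **Thread:** I tried counter-clockwise (seen from above) first. It turned freely past 0.15 rad and reached an end stop at about 1.22 rad (−0.67 N·m), so the thread is right-handed. I did not also try clockwise, because the first direction had already settled it.
- **Orange cap:** It came off with no measurable pull. The gripper rose about 150 mm after closing on it, the fingers stood at 45 mm on the 46 mm cap, and the bare spindle showed below in the last picture.
- **Grey cap:** I never touched it, and it looked in place in the last picture. I did not measure its position again at the end.

No check failed, but small corrections drifted by a few millimetres. I re-measured and corrected before gripping the glue stick and the cap, and before setting the glue stick down.

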